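# Set the stand magnifier over the vial

### The arm

A 7-joint arm with a two-finger parallel gripper is mounted at the origin on the work surface; the furniture and walls round the work are solid. World frame = base frame: x ahead of the robot, y to its left, z up, the work surface at z = 0. Lengths are in m, angles in rad, forces in N, time in s.
With the tool pointing down it reaches from about 0.4 to 0.85 m from the base axis. Payload 4.5 kg.
Tool frame: the origin (TCP) lies midway between the tips of the shut fingers; the grasp point (between the pads) lies 19 mm behind it; z points along the fingers, y is the line along which they close (so a half turn about z gives the same grasp; the last joint's range is limited). The gripper opens to 88 mm and grips with 3 to 60 N. Pads are 18 mm wide; open, the fingers measure 123 mm over their backs; the gripper's body (75 mm by 187 mm) begins 45 mm behind the grasp point.
Start: joints at [1.274, 0.689, -0.195, 1.565, 0.157, 0.902, -0.215], TCP at [0.203, -0.591, 0.239] pointing down, gripper open.
Joint ranges: [-3.01, 3.01], [-0.46, 2.08], [-1.47, 1.51], [0.13, 2.56], [-1, 4.14], [0.04, 2.09], [-2.66, 2.66]. Speed limits (rad/s): [2.57, 2.57, 3.14, 3.14, 3.14, 3.14, 3.14].

### API

Orientations are given as a unit quaternion [x, y, z, w].
In Python, from plant import r gives the robot as it stands.
- The arm moves only by the tool carry_out, never from a script. Its argument "plan" is a list of rows, each an object with "rot": the turn, a rotation vector about the tool's x, y, z in rad, a list of three; "xyz": the shift along the tool's x, y, z in m, a list of three; "grip": the closure in counts, from 0 (fully open) to 255 (shut). In form: [{"rot": [wx, wy, wz], "xyz": [dx, dy, dz], "grip": grip}, ...]. A call has 1 to 8 rows; each row is the pose to reach, as a shift and turn from the pose commanded when the call began, along the tool's axes at that moment; what a row does not reach only later rows make up. A row lasts 1/12 s, in which the tool goes at most 41.7 mm and 7.16 degrees, less where a joint would pass 70% of its speed; a pose out of reach is approached as far as the arm can. A call with a gripper value outside its range is refused whole. The fingers move at their own pace and stop on an object; "squeeze" is the grip in N (left out, the last holds). Time passes only in rows, so rows that repeat a pose let the fingers close. It gives the time, the measured TCP pose, the force, the opening and the grip force at its end, in the units of the state.
- r.get_state(): the state, without advancing time (a new reading comes with each control period).
- r.snapshot(name): name is "scene" or "top"; returns the picture (420x560x3 uint8, red, green, blue); there is no depth.
- r.camera_params(name): a dict with "fx", "fy", "cx", "cy" (pixels), "position" and "attitude" of the camera in the world. Camera axes: x right, y down, z forward; pixel columns grow to the right and rows downward; lengths in m; the calibration is good to about 2 mm. A picture is of the moment at which its call begins. camera_params takes no time and is no camera call.
- r.finish_job(): hands the job in; it is judged then, once.
The state is a dict: "clock": time; "q": joint angles; "qd": joint speeds; "joint_torque": joint torques, N m; "tool_pos": TCP position; "eef_rot": TCP orientation; "contact_force": force on the tool from outside, world axes, zero at the start; "moment": the same for the moment, N m; "opening": opening from 0.0 (shut) to 1.0 (fully open); "finger_force": force on a finger pad.
Only numpy, scipy, OpenCV 4.12 (cv2) and the standard library are available. Lean on these libraries where they do the work, as an engineer would, in place of code of your own. Each camera call takes 0.05 s, during which the arm holds its last target. There are 200 camera calls.

### The job

Get the stand magnifier ready for inspecting the small glass vial: swing its arm round until the lens is centred straight above the vial, and tilt the lens down until it lies level. Let go of it there, and leave the vial, the saline ampoule and the cup of tubes standing where they are.

Things in the scene. Friction and masses are not known exactly. Their poses are not given: they have to be found in the camera images.
- swivel (a joint): Turn, rad, anticlockwise from above, of the stand magnifier's flat white arm (130 mm above the desk) about its thin upright steel post (hub on top 26 mm across, 146 mm high), whose white foot, 96 mm across, is fixed to the desk. Limits 80 deg either way. Stiff: about 1 N at the handle moves it; it stays as left. Starts parked at 50 to 60 deg, anticlockwise of all three things on the desk.
- head (a joint): Tilt of the lens head about the hinge pin, rad: 0 = lens level, positive = handle end raised. Starts tilted up by 25 to 46 deg. Stiff: about 2 N at the handle moves it, and it stays where it is left. It can go on to 28 deg below level: nothing stops it at level.
- lens (a point): Centre of the round clear lens (white rim 78 mm across, 10 mm thick); x runs from hinge pin to handle, y along the pin, z square to the glass (up when level). The pin is 50 mm back along -x; the post's axis is 80 mm (horizontally) behind the pin. The round black handle, 14 mm thick, reaches from 40 to 86 mm beyond the lens centre; pinch it across its sides at 62 mm. Level, the lens is 130 mm above the desk and from the post's axis.
- vial_open: The vial to be inspected: small clear glass injection vial, crimped metal cap, 18 mm across, 36 mm tall, standing upright and loose on the desk. Origin: centre of its underside. It stands about 130 mm from the post's axis; it, the ampoule and the cup stand in any order round the post.
- saline_ampoule: Bystander: upright soft-plastic saline ampoule with a twist-off tab, 18 x 21 mm, 61 mm tall, loose. Origin: centre of its underside.
- sample_cup: Bystander: clear cup holding pink-capped tubes, 49 mm across, 66 mm tall in all, loose. Origin: centre of its underside.

How it is judged:
At the end, for the whole second after the job is handed in: The centre of the lens is above the vial to within 25 mm horizontally, the lens is level to within 12 degrees, and the vial stands upright; vial, ampoule and cup are within 20 mm of where they started (horizontal distance between lens and vial_open below 0.025 m and angle between lens's own z axis and vertical below 0.21 rad and angle between vial_open's own z axis and vertical below 0.2 rad and distance of each of vial_open, saline_ampoule, sample_cup from where it was at the start of the episode below 0.02 m); the robot touches nothing.
It fails at once if the vial, the ampoule or the cup is shifted by more than 20 mm or knocked over (distance of any of vial_open, saline_ampoule, sample_cup from where it was at the start of the episode above 0.02 m or angle between any of vial_open, saline_ampoule, sample_cup's own z axis and vertical above 0.5 rad).
It also fails if it takes over 42 s, if anything falls off the work surface, if the arm or the gripper's body presses on something with over 40 N, if the wrist force passes 120 N, or if a joint passes its speed limit or range.

## Working session

There is one attempt and no reset: what is moved stays moved. The work goes in short steps, Python scripts to look and compute and a tool call to move; the robot and the scene stay as the last step left them, time stands still between calls to the robot, and variables do not carry over. Pictures are saved under pics/ and viewed, at most 10 in all, crops included, and the job is handed in when it is done.

Besides the shell and the picture viewer there is one more tool, called after ">>>" in YAML: its name, and indented under it one key for each argument. carry_out: Moves the arm, as the interface text tells. Its arguments: {"type":"object","properties":{"plan":{"type":"array"},"squeeze":{"type":"number"}},"required":["plan"]}

```bash
mkdir -p pics; ls; python3 - <<'E'
from plant import r
import cv2
for n in("scene","top"):
    cv2.imwrite(f"pics/{n}0.png",r.snapshot(n)[:,:,::-1]); print(n,r.camera_params(n))
s=r.get_state(); print(s)
E
```

```text
pics
scene {'fx': 429.3507610790085, 'fy': 429.3507610790085, 'cx': 282.9536248078052, 'cy': 207.8715716073795, 'position': array([ 0.98457027, -0.33862911,  0.50642969]), 'attitude': array([ 0.76926365,  0.37544385, -0.2153001 , -0.47002257])}
top {'fx': 409.88051516227785, 'fy': 409.88051516227785, 'cx': 278.31382030976494, 'cy': 208.55123708518428, 'position': array([0.36895525, 0.12751268, 0.95574317]), 'attitude': array([-0.70576814,  0.70811832, -0.01698008,  0.0130936 ])}
{'clock': 0.1, 'q': array([ 1.27382902,  0.68989137, -0.19455688,  1.56621938,  0.15729922,
        0.90250349, -0.21510261]), 'qd': array([-1.81666731e-03, -2.49283966e-03, -2.11509594e-04, -3.36159913e-03,
        3.69767704e-04,  1.37650098e-03, -4.19912874e-05]), 'joint_torque': array([-2.79386448e-03, -5.28490627e+01, -1.27157271e+00, -1.53836489e+01,
       -5.26022294e-02,  1.94949273e-03,  5.66447386e-05]), 'tool_pos': array([ 0.20277701, -0.59059929,  0.23800212]), 'eef_rot': array([ 9.86346783e-01,  1.64679570e-01, -1.81083969e-04, -7.93974182e-04]), 'contact_force': array([ 0.34938136, -0.34422728,  0.62915376]), 'moment': array([-0.00565625,  0.0151184 ,  0.01081824]), 'finger_force': 0.0, 'opening': 1.0003251828276396}
```

View pics/scene0.png

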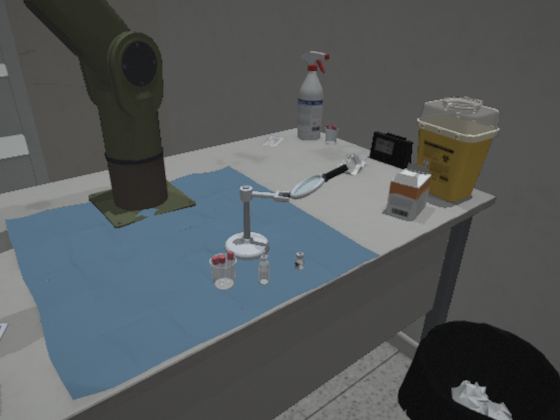

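View pics/top0.png

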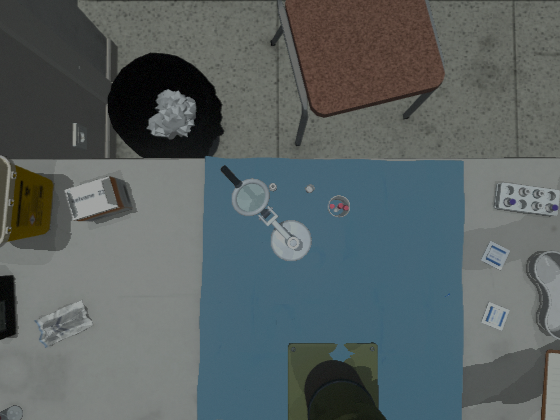

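The scene view has, left to right, the cup (224,270), the ampoule (264,270) and the vial (300,260). In the top view these are the cup (339,207), the ampoule (310,188) and the vial (273,187). The hub is at (292,243), the lens at (250,196) and the handle tip at about (224,170).

```bash
cat > h.py <<'E'
import numpy as np, cv2
from scipy.spatial.transform import Rotation as R
from plant import r
def ray(n,u,v):
    c=r.camera_params(n); d=R.from_quat(c['attitude']).apply([(u-c['cx'])/c['fx'],(v-c['cy'])/c['fy'],1]); return np.array(c['position']),d
def onz(n,u,v,z):
    p,d=ray(n,u,v); return p+d*(z-p[2])/d[2]
def tri(a,b):
    p,d=ray('top',*a); q,e=ray('scene',*b)
    s,t=np.linalg.lstsq(np.c_[d,-e],q-p,rcond=None)[0]; A=p+s*d;B=q+t*e; return (A+B)/2,np.linalg.norm(A-B)
def proj(n,P):
    c=r.camera_params(n); x=R.from_quat(c['attitude']).inv().apply(np.array(P)-c['position']); return c['cx']+c['fx']*x[0]/x[2], c['cy']+c['fy']*x[1]/x[2]
E
python3 - <<'E'
from h import *
t=cv2.imread('pics/top0.png'); s=cv2.imread('pics/scene0.png')
a=cv2.resize(t[155:275,210:360],(750,600),interpolation=cv2.INTER_CUBIC)
b=cv2.resize(s[150:300,200:370],(680,600),interpolation=cv2.INTER_CUBIC)
cv2.imwrite('pics/tc.png',a);cv2.imwrite('pics/sc.png',b)
print('hub',onz('top',292,243,.146),'foot',onz('top',291,241,0),'vial',onz('top',273,187,.036),'amp',onz('top',310,188,.061),'cup',onz('top',339,207,.066))
print('handle tip',tri((224,170),(357,160)),'lens',tri((250,196),(308,185)))
E
```

```text
hub [0.33537518 0.09626406 0.146     ] foot [0.33396956 0.09293415 0.        ] vial [0.45668218 0.13418277 0.036     ] amp [0.45186334 0.05296267 0.061     ] cup [ 0.40976769 -0.00943922  0.066     ]
handle tip (array([0.4811978 , 0.23187764, 0.21400624]), np.float64(0.028188018989308557)) lens (array([0.42796354, 0.17867304, 0.15898058]), np.float64(0.001419046743754561))
```

View pics/tc.png

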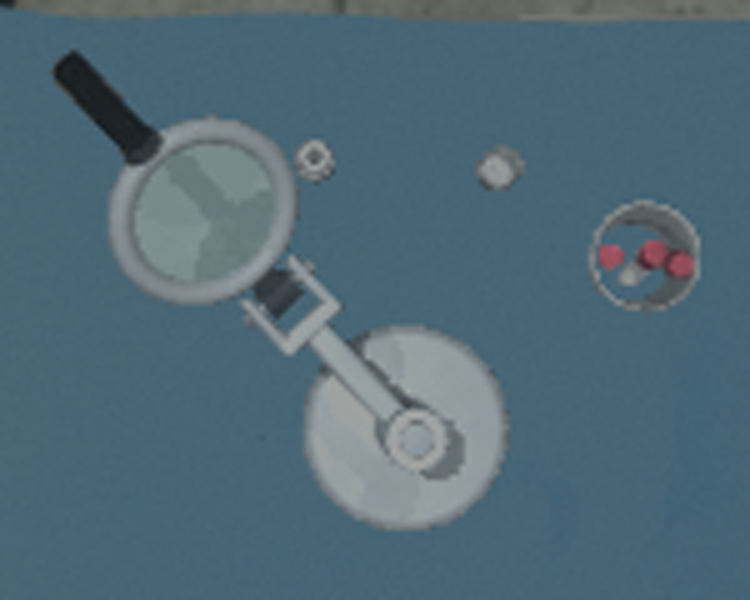

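View pics/sc.png

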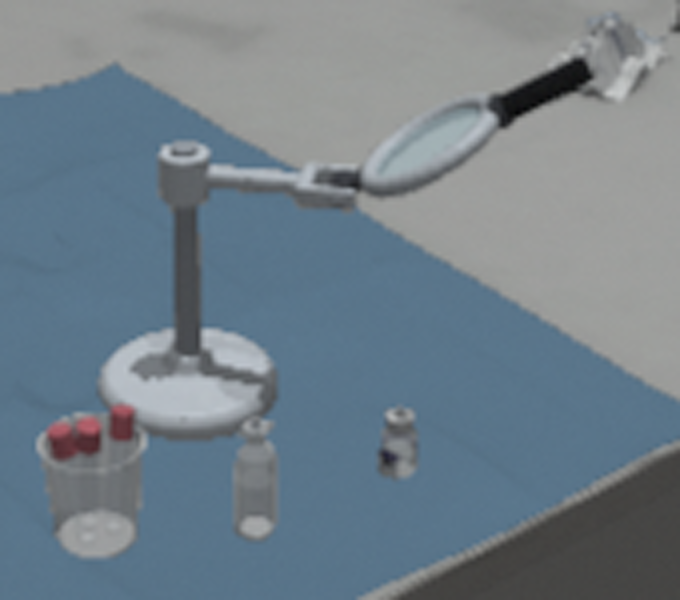

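Top crop: the handle runs from (145,150) to (70,62), the lens is at (203,212), and the hub at (415,437) with the pin near (280,290). Scene crop: the handle runs from (503,110) to (588,72), the lens is at (432,145), the vial base near (398,470) and the ampoule base near (255,530).

```bash
cat >> h.py <<'E'
T=lambda u,v:(209.6+u/5,154.6+v/5)
S=lambda u,v:(199.6+u/4,149.6+v/4)
def plan(*wps):  # (x,y,z,yaw deg of tool x, lean) -> tool-frame shift, turn
    s=r.get_state(); R0=R.from_quat(s['eef_rot'])
    print('yaw',np.degrees(np.arctan2(*R0.apply([1,0,0])[1::-1])),s['tool_pos'].round(4))
    for x,y,z,a in wps:
        R1=R.from_euler('z',a,degrees=True)*R.from_euler('x',180,degrees=True)
        print('xyz',R0.inv().apply(np.array([x,y,z])-s['tool_pos']).round(4),'rot',(R0.inv()*R1).as_rotvec().round(3))
E
python3 - <<'E'
from h import *
tip=tri(T(68,60),S(590,70)); base=tri(T(147,152),S(501,112)); lens=tri(T(203,212),S(432,145))
hub=onz('top',*T(415,438),.146); foot=onz('top',*T(406,427),.004)
print('tip',tip,'base',base,'lens',lens,'hub',hub,'foot',foot)
print('vial',tri(T(315,160),S(400,415)),'amp',tri(T(500,167),S(255,425)))
post=(hub+foot)[:2]/2
d=lens[0][:2]-post; print('lens az',np.degrees(np.arctan2(d[1],d[0])),np.hypot(*d))
h=tip[0]-base[0]; print('len',np.linalg.norm(h),'tilt',np.degrees(np.arctan2(h[2],np.hypot(*h[:2]))),'az',np.degrees(np.arctan2(h[1],h[0])))
v=tri(T(315,160),S(400,415))[0][:2]-post; print('vial az',np.degrees(np.arctan2(v[1],v[0])),np.hypot(*v))
for z in (h,lens[0]-np.r_[post+80*1e-3*d/np.hypot(*d),.13]): print(np.degrees(np.arctan2(z[2],np.hypot(*z[:2]))))
plan((.25,-.5,.30,19),(.42,-.3,.30,19),(.5,0,.30,30),(.47,.22,.30,46))
E
```

```text
tip (array([0.48008931, 0.22607284, 0.20221381]), np.float64(0.0033853737229726164)) base (array([0.44892537, 0.19977628, 0.17648646]), np.float64(0.00481547835523125)) lens (array([0.42641066, 0.17870463, 0.15655686]), np.float64(0.0021182955956270495)) hub [0.33694332 0.09507368 0.146     ] foot [0.33642891 0.09353135 0.004     ]
vial (array([0.45875476, 0.13624208, 0.03380837]), np.float64(0.0029735815111655035)) amp (array([0.45230318, 0.05380598, 0.05800226]), np.float64(0.0005330344506362323))
lens az 43.24921983485619 0.12318364444408506
len 0.04821406662246143 tilt 32.24946826343221 az 40.158128795611766
vial az 18.961370415911684 0.129072388951777
32.24946826343221
31.590475208950497
yaw 18.957251887036893 [ 0.2028 -0.5906  0.238 ]
xyz [ 0.0741 -0.0704 -0.0619] rot [-0.002  0.    -0.001]
xyz [ 0.2998 -0.2044 -0.0617] rot [-0.002  0.    -0.001]
xyz [ 0.473  -0.4621 -0.0613] rot [-0.002 -0.    -0.193]
xyz [ 0.5161 -0.6799 -0.0609] rot [-0.002 -0.    -0.472]
```

>>> carry_out:
  plan:
    - {"rot": [0, 0, 0], "xyz": [0.035, -0.02, -0.03], "grip": 0}
    - {"rot": [0, 0, 0], "xyz": [0.07, -0.035, -0.06], "grip": 0}
    - {"rot": [0, 0, 0], "xyz": [0.11, -0.05, -0.062], "grip": 0}
    - {"rot": [0, 0, 0], "xyz": [0.145, -0.07, -0.062], "grip": 0}
    - {"rot": [0, 0, 0], "xyz": [0.18, -0.09, -0.062], "grip": 0}
    - {"rot": [0, 0, 0], "xyz": [0.21, -0.115, -0.062], "grip": 0}
    - {"rot": [0, 0, 0], "xyz": [0.24, -0.14, -0.062], "grip": 0}
    - {"rot": [0, 0, 0], "xyz": [0.27, -0.17, -0.062], "grip": 0}

```text
clock: 0.77
tool_pos: [0.4014, -0.3467, 0.3005]
eef_rot: [0.986, 0.165, 0.0, -0.0]
contact_force: [0.6, -0.1, -0.6]
opening: 1.002
finger_force: 0.0
```

>>> carry_out:
  plan:
    - {"rot": [0, 0, 0], "xyz": [0.03, -0.025, 0], "grip": 0}
    - {"rot": [0, 0, -0.05], "xyz": [0.06, -0.05, 0], "grip": 0}
    - {"rot": [0, 0, -0.1], "xyz": [0.085, -0.08, 0], "grip": 0}
    - {"rot": [0, 0, -0.15], "xyz": [0.11, -0.115, 0], "grip": 0}
    - {"rot": [0, 0, -0.2], "xyz": [0.13, -0.15, 0], "grip": 0}
    - {"rot": [0, 0, -0.2], "xyz": [0.15, -0.185, 0], "grip": 0}
    - {"rot": [0, 0, -0.2], "xyz": [0.17, -0.22, 0], "grip": 0}
    - {"rot": [0, 0, -0.2], "xyz": [0.19, -0.25, 0], "grip": 0}

```text
clock: 1.43
tool_pos: [0.4981, -0.0476, 0.3006]
eef_rot: [0.965, 0.263, -0.0, -0.0]
contact_force: [1.3, -1.0, -0.0]
opening: 1.001
finger_force: 0.0
```

```bash
python3 - <<'E'
from h import *
s=r.get_state(); print(s['clock'],s['q'].round(2),s['contact_force'].round(1))
plan((.465,.214,.29,43),(.465,.214,.17,43))
E
```

```text
1.4333 [ 0.19  0.45 -0.28  1.85  0.16  0.87 -1.21] [ 1.3 -1.  -0. ]
yaw 30.496242745947907 [ 0.4981 -0.0476  0.3006]
xyz [ 0.1042 -0.2422  0.0107] rot [-0.001  0.001 -0.218]
xyz [ 0.1043 -0.2421  0.1307] rot [-0.001  0.001 -0.218]
```

>>> carry_out:
  plan:
    - {"rot": [0, 0, -0.03], "xyz": [0.015, -0.035, 0], "grip": 0}
    - {"rot": [0, 0, -0.06], "xyz": [0.03, -0.07, 0], "grip": 0}
    - {"rot": [0, 0, -0.09], "xyz": [0.045, -0.105, 0], "grip": 0}
    - {"rot": [0, 0, -0.12], "xyz": [0.06, -0.14, 0], "grip": 0}
    - {"rot": [0, 0, -0.15], "xyz": [0.075, -0.175, 0], "grip": 0}
    - {"rot": [0, 0, -0.19], "xyz": [0.09, -0.21, 0.005], "grip": 0}
    - {"rot": [0, 0, -0.218], "xyz": [0.104, -0.242, 0.01], "grip": 0}
    - {"rot": [0, 0, -0.218], "xyz": [0.104, -0.242, 0.01], "grip": 0}

```text
clock: 2.1
tool_pos: [0.4632, 0.2197, 0.2902]
eef_rot: [0.928, 0.372, 0.0, -0.003]
contact_force: [0.4, 0.6, -0.3]
opening: 0.998
finger_force: 0.0
```

>>> carry_out:
  plan:
    - {"rot": [0, 0, 0], "xyz": [0, 0, 0.02], "grip": 0}
    - {"rot": [0, 0, 0], "xyz": [0, 0, 0.04], "grip": 0}
    - {"rot": [0, 0, 0], "xyz": [0, 0, 0.06], "grip": 0}
    - {"rot": [0, 0, 0], "xyz": [0, 0, 0.08], "grip": 0}
    - {"rot": [0, 0, 0], "xyz": [0, 0, 0.1], "grip": 0}
    - {"rot": [0, 0, 0], "xyz": [0, 0, 0.115], "grip": 0}
    - {"rot": [0, 0, 0], "xyz": [0, 0, 0.12], "grip": 0}
    - {"rot": [0, 0, 0], "xyz": [0, 0, 0.12], "grip": 0}

```text
clock: 2.77
tool_pos: [0.4651, 0.2103, 0.1695]
eef_rot: [0.931, 0.366, -0.002, 0.0]
contact_force: [0.4, -0.8, 0.6]
opening: 1.0
finger_force: 0.0
```

```bash
python3 - <<'E'
from h import *
t=r.snapshot('top')[:,:,::-1]; s=r.snapshot('scene')[:,:,::-1]
a=cv2.resize(t[135:275,200:360],(480,420)); b=cv2.resize(s[120:290,220:390],(420,420))
cv2.imwrite('pics/g.png',np.hstack([a[:,:370],b])); plan((.465,.214,.17,43))
E
```

```text
yaw 42.895311728200724 [0.4662 0.2111 0.1712]
xyz [ 0.0011 -0.003   0.0012] rot [ 0.    -0.001 -0.002]
```

View pics/g.png

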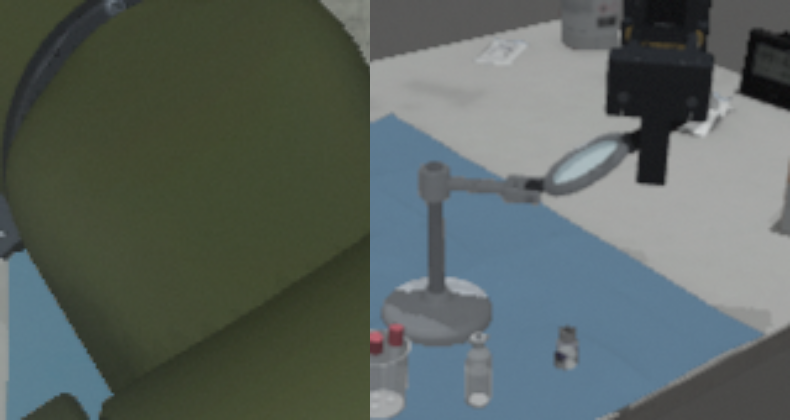

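The left half (top view) is blocked by the robot arm. In the right half (scene), the near finger hangs at about (655,150), beside the handle, which passes between the fingers. Nothing is disturbed, so I'll close the gripper.

>>> carry_out:
  plan:
    - {"rot": [0, 0, 0], "xyz": [0, -0.003, 0], "grip": 120}
    - {"rot": [0, 0, 0], "xyz": [0, -0.003, 0], "grip": 255}
    - {"rot": [0, 0, 0], "xyz": [0, -0.003, 0], "grip": 255}
    - {"rot": [0, 0, 0], "xyz": [0, -0.003, 0], "grip": 255}
    - {"rot": [0, 0, 0], "xyz": [0, -0.003, 0], "grip": 255}
    - {"rot": [0, 0, 0], "xyz": [0, -0.003, 0], "grip": 255}
    - {"rot": [0, 0, 0], "xyz": [0, -0.003, 0], "grip": 255}
    - {"rot": [0, 0, 0], "xyz": [0, -0.003, 0], "grip": 255}
  squeeze: 15

```text
clock: 3.53
tool_pos: [0.4639, 0.2131, 0.1707]
eef_rot: [0.931, 0.366, 0.0, 0.0]
contact_force: [0.0, -0.4, 0.5]
opening: 0.417
finger_force: 0.0
```

>>> carry_out:
  plan:
    - {"rot": [0, 0, 0], "xyz": [0, 0, 0], "grip": 255}
    - {"rot": [0, 0, 0], "xyz": [0, 0, 0], "grip": 255}
    - {"rot": [0, 0, 0], "xyz": [0, 0, 0], "grip": 255}
    - {"rot": [0, 0, 0], "xyz": [0, 0, 0], "grip": 255}

```text
clock: 3.87
tool_pos: [0.4639, 0.2131, 0.1707]
eef_rot: [0.931, 0.366, 0.0, 0.0]
contact_force: [0.6, -0.0, 0.5]
opening: 0.145
finger_force: 15.0
```

```bash
python3 - <<'E'
from h import *
s=r.get_state(); print(s['opening'],s['finger_force'],s['contact_force'].round(1),s['clock'])
P=np.array([.3367,.0943])
p=s['tool_pos'];d=p[:2]-P;print('az',np.degrees(np.arctan2(d[1],d[0])),np.hypot(*d))
W=[]
# start az 43,tilt 32 -> az 19, tilt 0
for k in np.linspace(0,1,9)[1:]:
    az=np.radians(43-24*k);ti=np.radians(32*(1-k));rr=.08+.112*np.cos(ti)
    W.append((*(P+rr*np.array([np.cos(az),np.sin(az)])),.13+.112*np.sin(ti)-.019,43-24*k))
plan(*W)
E
```

```text
0.14547609902717826 15.00307235866785 [ 0.6 -0.   0.5] 3.8667
az 43.061271402581085 0.17405652218757825
yaw 42.90240186633278 [0.4639 0.2131 0.1707]
xyz [0.0046 0.0095 0.0071] rot [ 0.    -0.     0.051]
xyz [0.0073 0.0192 0.0141] rot [ 0.    -0.     0.103]
xyz [0.009  0.0291 0.0214] rot [ 0.    -0.     0.155]
xyz [0.0096 0.0392 0.0288] rot [ 0.    -0.     0.208]
xyz [0.0091 0.0492 0.0364] rot [ 0.   -0.    0.26]
xyz [0.0076 0.0592 0.0441] rot [ 0.    -0.     0.312]
xyz [0.0051 0.0689 0.0519] rot [ 0.    -0.     0.365]
xyz [0.0015 0.0783 0.0597] rot [ 0.    -0.     0.417]
```

>>> carry_out:
  plan:
    - {"rot": [0, 0, 0.025], "xyz": [0.0025, 0.0048, 0.0035], "grip": 255}
    - {"rot": [0, 0, 0.051], "xyz": [0.0046, 0.0095, 0.007], "grip": 255}
    - {"rot": [0, 0, 0.077], "xyz": [0.006, 0.0144, 0.0105], "grip": 255}
    - {"rot": [0, 0, 0.103], "xyz": [0.0073, 0.0192, 0.014], "grip": 255}
    - {"rot": [0, 0, 0.13], "xyz": [0.0082, 0.0242, 0.018], "grip": 255}
    - {"rot": [0, 0, 0.155], "xyz": [0.009, 0.029, 0.0214], "grip": 255}
    - {"rot": [0, 0, 0.181], "xyz": [0.0094, 0.034, 0.025], "grip": 255}
    - {"rot": [0, 0, 0.208], "xyz": [0.0096, 0.0392, 0.0288], "grip": 255}

```text
clock: 4.53
tool_pos: [0.4974, 0.1903, 0.1413]
eef_rot: [0.964, 0.266, -0.001, 0.0]
contact_force: [-2.6, -0.3, 1.5]
opening: 0.143
finger_force: 15.0
```

```bash
python3 - <<'E'
from h import *
s=r.get_state(); print(s['opening'],s['finger_force'],s['contact_force'].round(1),s['clock'])
P=np.array([.3367,.0943])
W=[]
for k in (.625,.75,.875,1):
    az=np.radians(43-24*k);ti=np.radians(32*(1-k));rr=.08+.112*np.cos(ti)
    W.append((*(P+rr*np.array([np.cos(az),np.sin(az)])),.13+.112*np.sin(ti)-.019,43-24*k))
plan(*W)
E
```

```text
0.1430684329977344 14.998398050665855 [-2.6 -0.3  1.5] 4.5333
yaw 30.832473928030797 [0.4974 0.1903 0.1413]
xyz [0.0021 0.0094 0.007 ] rot [0.    0.001 0.049]
xyz [0.0027 0.0195 0.0147] rot [0.    0.001 0.102]
xyz [0.0023 0.0295 0.0225] rot [0.    0.001 0.154]
xyz [0.0007 0.0394 0.0303] rot [0.    0.001 0.207]
```

>>> carry_out:
  plan:
    - {"rot": [0, 0, 0.027], "xyz": [0.0012, 0.005, 0.0037], "grip": 255}
    - {"rot": [0, 0, 0.053], "xyz": [0.0021, 0.01, 0.0074], "grip": 255}
    - {"rot": [0, 0, 0.08], "xyz": [0.0025, 0.015, 0.011], "grip": 255}
    - {"rot": [0, 0, 0.105], "xyz": [0.0027, 0.02, 0.015], "grip": 255}
    - {"rot": [0, 0, 0.13], "xyz": [0.0026, 0.025, 0.019], "grip": 255}
    - {"rot": [0, 0, 0.155], "xyz": [0.0023, 0.03, 0.0225], "grip": 255}
    - {"rot": [0, 0, 0.18], "xyz": [0.0015, 0.035, 0.0265], "grip": 255}
    - {"rot": [0, 0, 0.207], "xyz": [0.0007, 0.0395, 0.0305], "grip": 255}

```text
clock: 5.2
tool_pos: [0.5184, 0.1569, 0.111]
eef_rot: [0.986, 0.165, -0.0, 0.0]
contact_force: [-4.5, -0.2, 1.8]
opening: 0.145
finger_force: 14.6
```

>>> carry_out:
  plan:
    - {"rot": [0, 0, 0], "xyz": [0, 0, 0], "grip": 255}
    - {"rot": [0, 0, 0], "xyz": [0, 0, 0], "grip": 255}

```text
clock: 5.37
tool_pos: [0.5185, 0.1567, 0.111]
eef_rot: [0.986, 0.166, -0.0, 0.0]
contact_force: [-3.9, -2.5, -1.2]
opening: 0.145
finger_force: 14.9
```

```bash
python3 - <<'E'
from h import *
s=r.get_state(); print(s['opening'],s['finger_force'],s['contact_force'].round(1),s['tool_pos'])
t=r.snapshot('top')[:,:,::-1]; c=r.snapshot('scene')[:,:,::-1]
cv2.imwrite('pics/m.png',cv2.resize(c[150:300,200:370],(680,600),interpolation=cv2.INTER_CUBIC))
print('want tcp',.3367+.192*np.cos(np.radians(19)),.0943+.192*np.sin(np.radians(19)),.111)
E
```

```text
0.14517491635877536 14.930650983005762 [-3.9 -2.5 -1.2] [0.51850051 0.15667744 0.11099641]
want tcp 0.5182395665150689 0.1568090856557741 0.111
```

View pics/m.png

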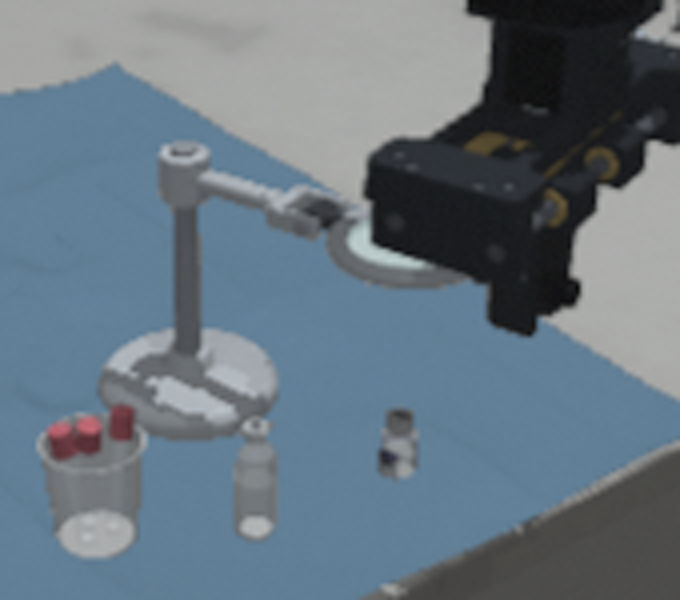

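The lens now sits level at about (400,245) in the crop, above the vial at (398,445), and the bystanders have not moved. I'll release, back off and check.

>>> carry_out:
  plan:
    - {"rot": [0, 0, 0], "xyz": [0, 0, 0], "grip": 150}
    - {"rot": [0, 0, 0], "xyz": [0, 0, 0], "grip": 100}
    - {"rot": [0, 0, 0], "xyz": [0, 0, 0], "grip": 50}
    - {"rot": [0, 0, 0], "xyz": [0, 0, 0], "grip": 50}
    - {"rot": [0, 0, 0], "xyz": [0, 0, 0], "grip": 50}
    - {"rot": [0, 0, 0], "xyz": [0, 0, 0], "grip": 50}
    - {"rot": [0, 0, 0], "xyz": [0, 0, 0], "grip": 50}
    - {"rot": [0, 0, 0], "xyz": [0, 0, 0], "grip": 50}

```text
clock: 6.13
tool_pos: [0.5186, 0.1576, 0.1115]
eef_rot: [0.986, 0.166, 0.0, -0.0]
contact_force: [1.2, -0.3, -0.4]
opening: 0.728
finger_force: 0.0
```

>>> carry_out:
  plan:
    - {"rot": [0, 0, 0], "xyz": [0, 0, -0.015], "grip": 50}
    - {"rot": [0, 0, 0], "xyz": [0, 0, -0.04], "grip": 50}
    - {"rot": [0, 0, 0], "xyz": [0, 0, -0.07], "grip": 50}
    - {"rot": [0, 0, 0], "xyz": [0, 0, -0.1], "grip": 50}
    - {"rot": [0, 0, 0], "xyz": [0, 0, -0.13], "grip": 50}
    - {"rot": [0, 0, 0], "xyz": [0, 0, -0.16], "grip": 50}
    - {"rot": [0, 0, 0], "xyz": [0, 0, -0.19], "grip": 50}
    - {"rot": [0, 0, 0], "xyz": [0, 0, -0.19], "grip": 50}

```text
clock: 6.8
tool_pos: [0.5215, 0.1588, 0.3071]
eef_rot: [0.986, 0.166, 0.006, -0.001]
contact_force: [-0.0, 0.8, 0.4]
opening: 0.798
finger_force: 0.0
```

>>> carry_out:
  plan:
    - {"rot": [0, 0, 0], "xyz": [0.0, 0.04, 0], "grip": 50}
    - {"rot": [0, 0, 0], "xyz": [0, 0.08, 0], "grip": 50}
    - {"rot": [0, 0, 0], "xyz": [0, 0.12, 0], "grip": 50}
    - {"rot": [0, 0, 0], "xyz": [0, 0.16, 0], "grip": 50}
    - {"rot": [0, 0, 0], "xyz": [0, 0.2, 0], "grip": 50}
    - {"rot": [0, 0, 0], "xyz": [0, 0.24, 0], "grip": 50}
    - {"rot": [0, 0, 0], "xyz": [0, 0.28, 0], "grip": 50}
    - {"rot": [0, 0, 0], "xyz": [0, 0.32, 0], "grip": 50}

```text
clock: 7.47
tool_pos: [0.6234, -0.1469, 0.3009]
eef_rot: [0.986, 0.166, -0.0, -0.0]
contact_force: [-0.1, -0.3, -0.3]
opening: 0.801
finger_force: 0.0
```

>>> carry_out:
  plan:
    - {"rot": [0, 0, 0], "xyz": [-0.02, 0.035, 0], "grip": 50}
    - {"rot": [0, 0, 0], "xyz": [-0.04, 0.07, 0], "grip": 50}
    - {"rot": [0, 0, 0], "xyz": [-0.06, 0.1, 0], "grip": 50}
    - {"rot": [0, 0, 0], "xyz": [-0.08, 0.13, 0], "grip": 50}
    - {"rot": [0, 0, 0], "xyz": [-0.1, 0.16, 0], "grip": 50}
    - {"rot": [0, 0, 0], "xyz": [-0.1, 0.16, 0], "grip": 50}

```text
clock: 7.97
tool_pos: [0.5763, -0.3398, 0.3003]
eef_rot: [0.987, 0.16, -0.003, 0.003]
contact_force: [-1.0, -1.4, 0.0]
opening: 0.804
finger_force: 0.0
```

```bash
python3 - <<'E'
from h import *
t=r.snapshot('top')[:,:,::-1]; c=r.snapshot('scene')[:,:,::-1]
cv2.imwrite('pics/e1.png',cv2.resize(t[155:275,210:360],(750,600),interpolation=cv2.INTER_CUBIC))
cv2.imwrite('pics/e2.png',cv2.resize(c[150:300,200:370],(680,600),interpolation=cv2.INTER_CUBIC))
print(r.get_state()['clock'],r.get_state()['tool_pos'])
E
```

```text
8.0667 [ 0.57992036 -0.33097668  0.30053065]
```

View pics/e1.png

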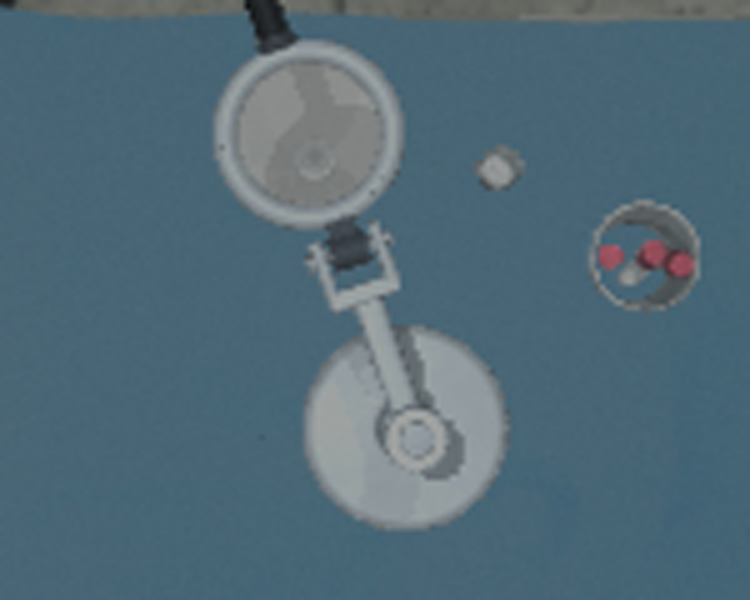

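View pics/e2.png

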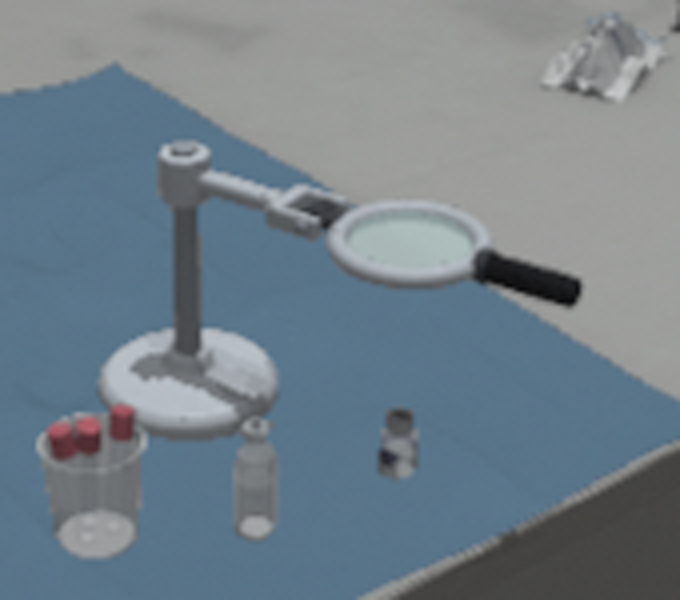

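In the top crop the lens centre is at about (309,134) and the vial is still at (315,160). In the scene crop the lens centre is at (410,243), the handle tip at (572,290), and the bystanders are unmoved. I'll confirm the numbers before handing in.

```bash
python3 - <<'E'
from h import *
L=onz('top',*T(309,134),.133); V=onz('top',*T(315,160),.036)
L2=tri(T(309,134),S(410,243)); tip=tri(T(249,-18),S(574,291))
print(L,L2,V,np.hypot(*(L-V)[:2]))
h=onz('scene',*S(574,291),.13); print('tip if level',h,'dist',np.linalg.norm((h-L)[:2]))
E
```

```text
[0.45875692 0.13666982 0.133     ] (array([0.459662  , 0.13737894, 0.12993907]), np.float64(0.0017628420846406343)) [0.45758803 0.13508049 0.036     ] 0.00197288544152949
tip if level [0.53803874 0.16717794 0.13      ] dist 0.08494911425802194
```

```bash
python3 -c "
from plant import r
print(r.finish_job())"
```

```text
the job is handed in; nothing more can be done
None
```

The lens is measured about 2 mm off centre above the vial and is level as far as the images show; the gripper has let go, the vial, ampoule and cup look unmoved, and the job was handed in at about 8 s (no verdict was returned).

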